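Press a gel cassette shut in the bar clamp and release it

TASK

On the lab bench stand two trigger bar clamps; one holds an open white gel cassette, the other is empty. Squeeze the trigger of the loaded clamp towards its grip, letting it spring back between squeezes, until the jaw has walked in and presses the cassette fully shut. Then let go of the trigger and press the clamp's release tab down so that the jaw springs all the way back, leaving the cassette shut.

Things in the scene. Friction and masses are not known exactly. Their poses are not given: they have to be found in the camera images.
- trigger_mid (a point): Centre of the loaded clamp's trigger, a black post 26 (x) x 10 (y) mm, top 25 mm above this point, housing 49 below. y runs along the bar to the moving jaw, z up. It slides 20 mm to -y, towards the fixed grip: a like post centred 36 mm to -y. Over both: 46 mm, squeezed 26. The grip never yields, so centre a gripper 28 mm to -y of the resting trigger. 3 to 5 N, up to 15 when pulling the jaw.
- tab_top (a point): Centre of the top face of the loaded clamp's release tab, a black pad 28 x 24 mm, 76 mm to +y of the resting trigger's centre line and 125 mm above the bench; axes as for the trigger. Press it straight down from above: sprung, 10 mm travel, 2 to 7 N; frees the jaw at about 5 mm if the trigger is at rest. The fixed jaw and cassette begin 35 mm to +y of it, no higher than its top.
- jaw (a joint): Travel of the loaded clamp's moving jaw, m: 0 fully open (start), caught every 8 mm as it walks in to 0.0395, where its rubber pad holds the cassette shut (the last squeeze goes to about 0.0425 and stops there). A full 20 mm squeeze gains 16 mm, one under 9 mm nothing; three full squeezes do it. Pressing the release tab lets a spring draw it back to 0 within 1 s.
- cassette (a joint): Travel of the sliding half (white frame, clear window, 100 x 10 x 62 mm) of the cassette in the loaded clamp, m: starts at 0 to 0.008, fully shut at 0.014. It slides stiffly (2.5 N) and stays where it is left. Only the loaded clamp has a cassette; the like clamp to its left or right is empty and not to be used.

How it is judged:
By the outcome, as a careful person would: the job done as asked, in the order asked, and still so for the second after the job is handed in, with the robot touching nothing.
It also fails if it takes over 48 s, if anything falls off the work surface, if the arm or the gripper's body presses on something with over 40 N, if the wrist force passes 120 N, or if a joint passes its speed limit or range.

ROBOT

A 6-joint arm with a two-finger parallel gripper is mounted at the origin on the work surface. World frame = base frame: x ahead of the robot, y to its left, z up, the work surface at z = 0. Lengths are in mm, angles in degrees, forces in N, time in s.
With the tool pointing down it reaches from about 300 to 850 mm from the base axis. Payload 4.2 kg.
Tool frame: the origin (TCP) lies midway between the tips of the shut fingers; the grasp point (between the pads) lies 19 mm behind it (env.grip_depth is the distance from the TCP to the grasp point, in mm); z points along the fingers, y is the line along which they close (so a half turn about z gives the same grasp; the last joint's range is limited). The gripper opens to 91 mm and grips with 3 to 60 N. Pads are 32 mm wide; open, the fingers measure 118 mm over their backs; the gripper's body (76 mm by 178 mm) begins 60 mm behind the grasp point.
Start: joints at [66.75, 18.312, 89.639, -0, 72.044, -1.146], TCP at [216.378, 532.755, 174.076] pointing down, gripper open.
Joint ranges: [-177.97, 177.97], [-48.28, 115.42], [12.27, 149.76], [-77.06, 257.06], [2.81, 150.46], [-146.56, 146.56]. Speed limits (degrees/s): [147.25, 147.25, 180, 180, 180, 180].

INTERFACE

Orientations are given as [roll, pitch, yaw] about the fixed x, y, z axes, in that order (R = Rz(yaw) Ry(pitch) Rx(roll)).
In Python, from workcell import env, eyes gives the robot as it stands.
- The arm moves only by the tool send_rows, never from a script. Its argument "motion" is a list of rows, each a list of 7 numbers: the shift along the world's x, y, z normalised to -1 to 1, where 1 is 0.5 m, then the turn, a rotation vector about the world's x, y, z normalised to -1 to 1, where 1 is 60 degrees, then the opening, from -1 (shut) to 1 (fully open). A call has 1 to 20 rows; each row is the pose to reach, as a shift and turn from the pose commanded when the call began; what a row does not reach only later rows make up. A row lasts 1/8 s, in which the tool goes at most 62.5 mm and 10.7 degrees, less where a joint would pass 70% of its speed; a pose out of reach is approached as far as the arm can. A call with a number of a shift or a turn outside -1 to 1 is refused whole. A call with a gripper value outside its range is refused whole. The fingers move at their own pace and stop on an object; "squeeze" is the grip in N (left out, the last holds). Time passes only in rows, so rows that repeat a pose let the fingers close. It gives the time, the measured TCP pose, the force, the opening and the grip force at its end, in the units of the state.
- env.state(): the state, without advancing time (a new reading comes with each control period).
- eyes.grab_frame(name): name is "side" or "top"; returns a dict with "pixels" (400x640x3 uint8, red, green, blue), "depth" (400x640 float32, mm along the optical axis (not along the pixel's ray), 0 where there is no reading), "fx", "fy", "cx", "cy" (pixels), "distortion" ([k1, k2, p1, p2, k3] as OpenCV has them; the pictures are not rectified), "R" (3x3) and "t" (3): a world point X has camera coordinates R X + t. Camera axes: x right, y down, z forward; pixel columns grow to the right and rows downward; lengths in mm; the calibration is good to about 2 mm. A picture is of the moment at which its call begins.
- env.job_done(): hands the job in; it is judged then, once.
The state is a dict: "time_s": time; "qpos": joint angles; "qvel": joint speeds; "effort": joint torques, N m; "ee_pos": TCP position; "ee_rot": TCP orientation; "force": force on the tool from outside, world axes, zero at the start; "torque": the same for the moment, N m; "gripper_width": finger opening in mm; "gripper_force": force on a finger pad.
Only numpy, scipy, OpenCV 4.12 (cv2) and the standard library are available. Lean on these libraries where they do the work, as an engineer would, in place of code of your own. Each camera call takes 0.05 s, during which the arm holds its last target. There are 200 camera calls.

## Working session

There is one attempt and no reset: what is moved stays moved. The work goes in short steps, Python scripts to look and compute and a tool call to move; the robot and the scene stay as the last step left them, time stands still between calls to the robot, and variables do not carry over. Pictures are saved under pics/ and viewed, at most 10 in all, crops included, and the job is handed in when it is done.

Besides the shell and the picture viewer there is one more tool, called after "Emit:" as name(argument=value, ...), one argument or row to a line, values as JSON. send_rows: Moves the arm, as the interface text tells. Its arguments: {"type":"object","properties":{"motion":{"type":"array"},"squeeze":{"type":"number"}},"required":["motion"]}

```bash
mkdir -p pics
cat > h.py <<'E'
import numpy as np, cv2
from workcell import env, eyes
def grab(n, fn):
    f=eyes.grab_frame(n); np.savez(''+fn+'.npz',**{k:np.array(v) for k,v in f.items()})
    cv2.imwrite(f'pics/{fn}.png',f['pixels'][:,:,::-1]); return f
def load(fn): return dict(np.load(''+fn+'.npz'))
def K(f): return np.array([[f['fx'],0,f['cx']],[0,f['fy'],f['cy']],[0,0,1]],float)
def ray(f,u,v):
    p=cv2.undistortPoints(np.array([[[u,v]]],float),K(f),np.array(f['distortion'],float))[0,0]
    R=np.array(f['R']);t=np.array(f['t'])
    return -R.T@t, R.T@np.array([p[0],p[1],1.])
def atz(f,u,v,z):
    o,d=ray(f,u,v); return o+d*(z-o[2])/d[2]
def atd(f,u,v):
    o,d=ray(f,u,v); return o+d*f['depth'][int(v),int(u)]
def cloud(f):
    h,w=f['depth'].shape; uv=np.stack(np.meshgrid(np.arange(w),np.arange(h)),-1).reshape(-1,1,2).astype(float)
    p=cv2.undistortPoints(uv,K(f),np.array(f['distortion'],float))[:,0]
    d=f['depth'].reshape(-1,1); c=np.hstack([p,np.ones((len(p),1))])*d
    return ((c-np.array(f['t']))@np.array(f['R'])).reshape(h,w,3)
E
python3 - <<'E'
from h import *
for n in('top','side'):
    f=grab(n,n+'0'); print(n,-np.array(f['R']).T@np.array(f['t']),f['fx'],f['R'])
s=env.state(); print(s['time_s'],s['ee_pos'],s['ee_rot'],s['gripper_width'])
E
```

```text
top [ 369.1295609   -33.98460316 1013.86396478] 427.23610346828343 [[ 0.00109553 -0.99955358  0.02985708]
 [-0.98401936 -0.00639384 -0.17794669]
 [ 0.17805815 -0.029185   -0.98358707]]
side [ 558.23930693 -644.27074805  743.86889707] 505.99553711507644 [[ 0.99978125 -0.01258129 -0.01670825]
 [-0.02054656 -0.74016098 -0.67211574]
 [-0.00391071  0.67231201 -0.74025757]]
0.1 [216.20382355 532.2542529  173.32413724] [-1.79909417e+02 -2.41075002e-04  1.57893838e+02] 90.98047901004443
```

View pics/top0.png

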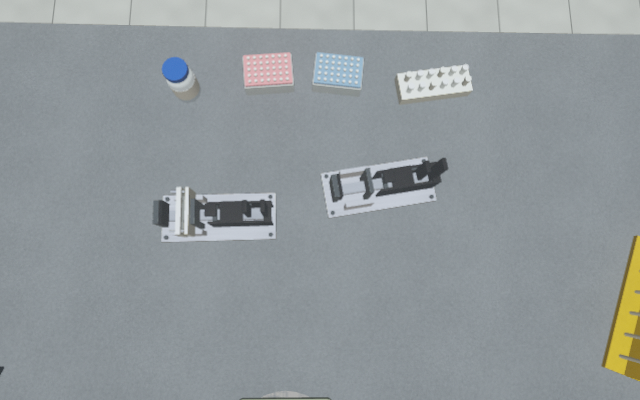

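View pics/side0.png

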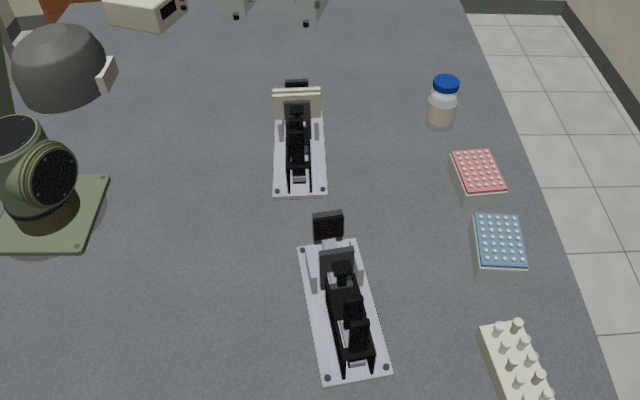

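The top view shows the loaded clamp on the left (cols 155–277, rows 187–242) with the white cassette at col 185. The empty clamp is on the right (cols 320–447). In the side view, the loaded clamp is at cols 270–328, rows 80–195.

Run:
```python
from h import *
f=load('top0');g=load('side0')
a=cv2.resize(f['pixels'][180:250,150:285,::-1],None,fx=5.9,fy=5.9,interpolation=cv2.INTER_CUBIC)
cv2.imwrite('pics/c1.png',a[:, :800])
b=cv2.resize(g['pixels'][75:200,260:340,::-1],None,fx=4.8,fy=4.8,interpolation=cv2.INTER_CUBIC)
cv2.imwrite('pics/c2.png',b)
c=cloud(f)[180:250,150:285].reshape(-1,3)
# plate orientation: base plate bright pixels
px=f['pixels'][180:250,150:285].reshape(-1,3).astype(int)
# height profile along y
for n,cl in(('top',c),('side',cloud(g)[75:200,260:340].reshape(-1,3))):
    print(n)
    for lo in range(85,125,10):
        m=(cl[:,2]>lo)&(cl[:,2]<lo+10)
        if m.sum()>5:
            h,e=np.histogram(cl[m,1],bins=np.arange(40,420,8)); print(lo,[(int(e[i]),int(h[i]),int(np.median(cl[m][(cl[m,1]>=e[i])&(cl[m,1]<e[i+1]),0]))) for i in range(len(h)) if h[i]>2])
m=(px.min(1)>140)&(c[:,2]<40)&(c[:,2]>0)
xy=c[m,:2].astype(np.float32); print(np.median(c[m,2]),cv2.minAreaRect(xy), cv2.boxPoints(cv2.minAreaRect(xy)))
```

```text
top
85 [(72, 9, 505), (80, 4, 491), (96, 39, 500), (104, 52, 505), (112, 53, 500), (120, 50, 501), (128, 55, 504), (136, 60, 500), (144, 14, 508), (192, 34, 495), (200, 19, 471), (208, 3, 544), (216, 14, 471), (224, 3, 450), (256, 20, 494), (264, 16, 507), (272, 3, 473)]
95 [(40, 11, 505), (72, 3, 494), (192, 41, 505), (200, 22, 471), (208, 4, 544), (216, 50, 499), (256, 21, 487), (264, 18, 497)]
105 [(40, 4, 495), (72, 8, 504), (192, 63, 497), (200, 114, 501), (208, 3, 456), (216, 57, 501), (224, 6, 450), (256, 15, 490), (264, 102, 499), (272, 83, 496), (280, 28, 501)]
115 [(72, 11, 501), (80, 4, 491), (144, 34, 499), (152, 32, 502), (160, 31, 501), (168, 6, 498), (192, 4, 501), (200, 85, 492), (208, 106, 507), (216, 94, 492), (224, 130, 501), (232, 28, 505), (240, 16, 539), (264, 3, 502), (272, 4, 496)]
side
85 [(40, 39, 507), (88, 9, 484), (96, 28, 519), (104, 25, 517), (112, 20, 517), (120, 18, 518), (128, 21, 517), (136, 23, 517), (144, 6, 518), (184, 8, 483), (192, 44, 515), (200, 72, 531)]
95 [(40, 50, 504), (184, 13, 480), (192, 40, 516), (200, 81, 529), (256, 28, 502)]
105 [(40, 33, 504), (72, 4, 517), (152, 12, 502), (184, 12, 503), (192, 104, 500), (200, 138, 500), (256, 90, 498), (264, 51, 501), (272, 41, 498), (280, 4, 480)]
115 [(40, 50, 505), (144, 37, 502), (152, 7, 498), (160, 4, 498), (168, 4, 497), (192, 11, 486), (200, 185, 501), (208, 36, 493), (216, 142, 496), (224, 54, 508), (232, 3, 460)]
10.251696370737736 ((509.99859619140625, 169.9290313720703), (166.2801971435547, 320.37969970703125), 0.452394962310791) [[425.59628  329.45743 ]
 [428.1259     9.087722]
 [594.4009    10.400635]
 [591.87134  330.77036 ]]
```

View pics/c1.png

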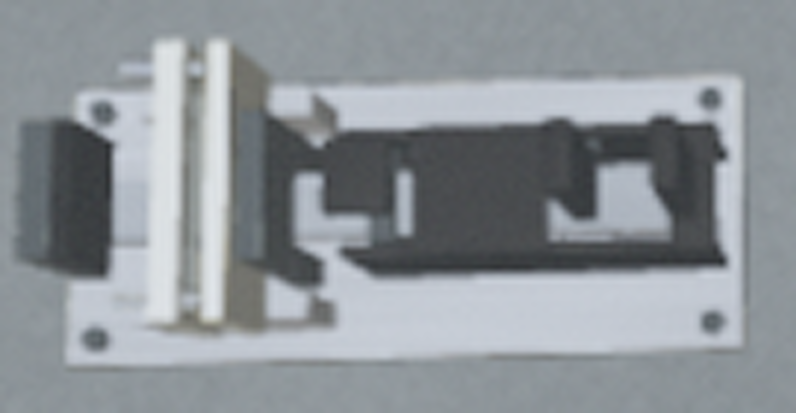

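View pics/c2.png

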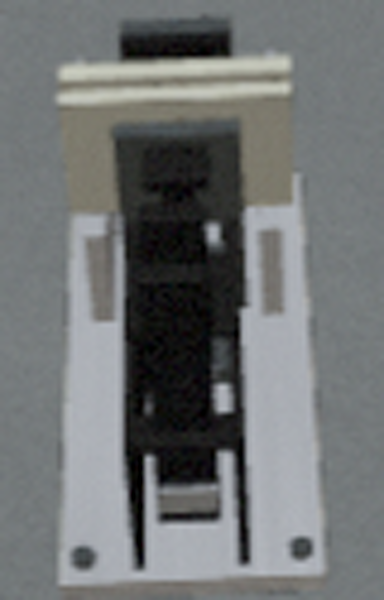

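Run:
```python
from h import *
f=load('top0');g=load('side0')
for u,v in((710,98),(711,321),(96,339),(103,112)):
    print(atz(f,150+u/5.9-.4,180+v/5.9-.4,10).round(1))
for u,v in((84,557),(301,547)): print('side',atz(g,260+u/4.8-.4,75+v/4.8-.4,10).round(1))
for n,q,sl in(('top',f,np.s_[180:250,150:285]),('side',g,np.s_[75:200,260:340])):
    c=cloud(q)[sl].reshape(-1,3); c=c[c[:,2]>108]
    h,ex,ey=np.histogram2d(c[:,1],c[:,2],bins=[np.arange(28,180,8),np.arange(108,180,6)])
    print(n,ey);
    for i in range(len(h)): print(int(ex[i]),h[i].astype(int))
    for lo,hi in((30,55),(60,92),(140,172)):
        m=(c[:,1]>lo)&(c[:,1]<hi)
        print(lo,m.sum(),np.percentile(c[m],[2,50,98],axis=0).round(0).tolist())
```

```text
[552.4  43.8  10. ]
[462.3  41.7  10. ]
[454.4 282.8  10. ]
[545.1 285.7  10. ]
side [461.5  42.9  10. ]
side [551.5  46.   10. ]
top [108 114 120 126 132 138 144 150 156 162 168 174]
28 [0 0 0 0 0 0 0 0 0 0 0]
36 [ 1  0  1 10  1  1  1 11 12  0  0]
44 [ 1  2  1  3  0  0  3  1 42  3  0]
52 [0 0 0 0 0 0 0 1 5 0 0]
60 [0 0 0 0 0 0 0 0 0 0 0]
68 [0 0 0 0 0 0 0 0 0 0 0]
76 [ 2  1 12  2  3 11  1  7 36  3  0]
84 [ 0  1  1  0  1  1  1  4 26  1  0]
92 [0 0 0 0 0 0 0 0 0 0 0]
100 [0 0 0 0 0 0 0 0 0 0 0]
108 [0 0 0 0 0 0 0 0 0 0 0]
116 [0 0 0 0 0 0 0 0 0 0 0]
124 [0 0 0 0 0 0 0 0 0 0 0]
132 [0 0 0 0 0 0 0 0 0 0 0]
140 [ 0  1 12  0  0  0  0  0  0  0  0]
148 [ 0  0 46  9  0  0  0  0  0  0  0]
156 [ 0  1 41 10  0  0  0  0  0  0  0]
164 [ 0  0 34  5  0  0  0  0  0  0  0]
30 100 [[493.0, 42.0, 115.0], [503.0, 46.0, 158.0], [517.0, 52.0, 162.0]]
60 114 [[492.0, 78.0, 117.0], [503.0, 82.0, 157.0], [517.0, 89.0, 162.0]]
140 159 [[489.0, 147.0, 121.0], [502.0, 158.0, 124.0], [514.0, 170.0, 128.0]]
side [108 114 120 126 132 138 144 150 156 162 168 174]
28 [0 0 0 0 0 0 0 0 0 0 0]
36 [35 34 41 34 37 31 40 35 38  5  0]
44 [ 0  0  0  1  0  0  1  3 31  1  0]
52 [0 0 0 0 0 0 0 0 0 0 0]
60 [0 0 0 0 0 0 0 0 0 0 0]
68 [0 0 0 0 0 5 5 3 5 0 0]
76 [ 2  2  0  0  2 28 31 32 48  2  0]
84 [ 0  0  0  0  0  0  0  1 10  0  0]
92 [0 0 0 0 0 0 0 0 0 0 0]
100 [0 0 0 0 0 0 0 0 0 0 0]
108 [0 0 0 0 0 0 0 0 0 0 0]
116 [0 0 0 0 0 0 0 0 0 0 0]
124 [0 0 0 0 0 0 0 0 0 0 0]
132 [0 0 0 0 0 0 0 0 0 0 0]
140 [ 0  9 29  6  0  0  0  0  0  0  0]
148 [ 8  0 18 18  0  0  0  0  0  0  0]
156 [ 1  0 14 16  0  0  0  0  0  0  0]
164 [ 0  0 14  5  0  0  0  0  0  0  0]
30 367 [[493.0, 39.0, 110.0], [506.0, 41.0, 138.0], [518.0, 48.0, 162.0]]
60 176 [[494.0, 75.0, 126.0], [506.0, 78.0, 153.0], [517.0, 86.0, 162.0]]
140 138 [[491.0, 145.0, 109.0], [503.0, 153.0, 125.0], [515.0, 168.0, 128.0]]
```

Emit:
send_rows(
  motion=[
    [0.578, -0.959, 0.082, 0, 0, 0.397, 1],
    [0.578, -0.959, 0.082, 0, 0, 0.397, 1],
    [0.578, -0.959, 0.082, 0, 0, 0.397, 1],
    [0.578, -0.959, 0.082, 0, 0, 0.397, 1],
    [0.578, -0.959, 0.082, 0, 0, 0.397, 1],
    [0.578, -0.959, 0.082, 0, 0, 0.397, 1],
    [0.578, -0.959, 0.082, 0, 0, 0.397, 1],
    [0.578, -0.959, 0.082, 0, 0, 0.397, 1],
    [0.578, -0.959, 0.082, 0, 0, 0.397, 1],
    [0.578, -0.959, 0.082, 0, 0, 0.397, 1],
    [0.578, -0.959, 0.082, 0, 0, 0.397, 1],
    [0.578, -0.959, 0.082, 0, 0, 0.397, 1],
    [0.578, -0.959, 0.082, 0, 0, 0.397, 1],
  ],
  squeeze=20,
)

```text
time_s: 1.72
ee_pos: [504.8, 54.5, 215.1]
ee_rot: [180.0, -0.0, -178.2]
force: [-0.3, 0.5, -0.5]
gripper_width: 91.3
gripper_force: 0.0
```

Run:
```python
from h import *
f=grab('side','side1'); t=grab('top','top1')
cv2.imwrite('pics/s1c.png',cv2.resize(f['pixels'][20:220,180:420,::-1],None,fx=3,fy=3,interpolation=cv2.INTER_CUBIC))
print(env.state()['time_s'],env.state()['ee_pos'])
```

```text
1.825 [504.97745258  54.20449868 215.15854935]
```

View pics/s1c.png

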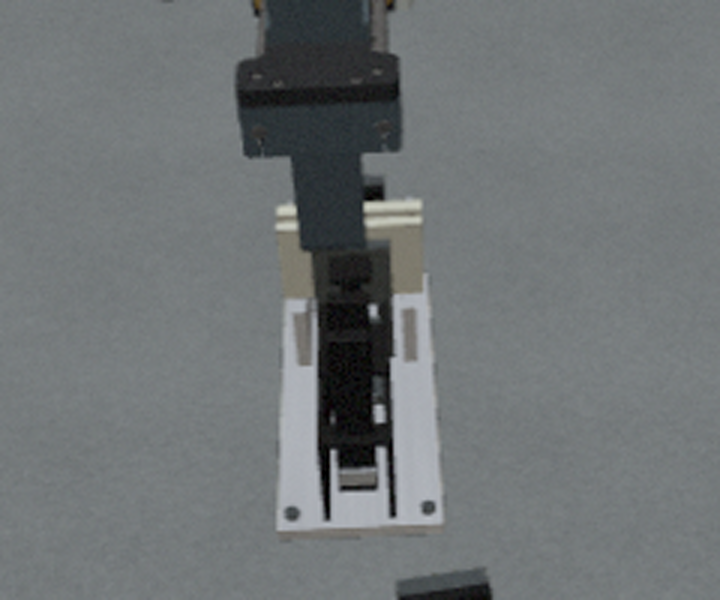

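Run:
```python
from h import *
f=load('side1'); c=cloud(f)
for r in(92,96,100):
    for col in (279,285,290,295,300): print(r,col,c[r,col].round(0))
for x in(490,506,522):
    print(cv2.projectPoints(np.array([[x,53.5-59,215.]]),cv2.Rodrigues(f['R'])[0],f['t'],K(f),f['distortion'])[0].ravel())
t=load('top1'); c=cloud(t).reshape(-1,3)
m=(c[:,2]>205)&(c[:,2]<290)&(abs(c[:,0]-505)<120)&(abs(c[:,1]-54)<120); print(m.sum(),np.percentile(c[m],[2,50,98],axis=0).round(0))
```

```text
92 279 [489.  -2. 280.]
92 285 [499.  -4. 281.]
92 290 [506.  -2. 280.]
92 295 [514.  -1. 279.]
92 300 [522.   1. 277.]
96 279 [466. 204. 122.]
96 285 [498.  -2. 272.]
96 290 [506.   1. 270.]
96 295 [513.   1. 270.]
96 300 [521.  -2. 271.]
100 279 [466. 201. 114.]
100 285 [497.   1. 262.]
100 290 [505.   2. 262.]
100 295 [513.   1. 262.]
100 300 [521.  -0. 263.]
[282.49254199 126.17444037]
[292.30241391 125.94268949]
[302.12259674 125.7176447 ]
8 [[488. 101. 254.]
 [491. 101. 272.]
 [495. 101. 286.]]
```

Run:
```python
from h import *
f=load('side1'); c=cloud(f); c0=cloud(load('side0'))
for r in range(100,140,4): print(r,[(c[r,k].round(0).astype(int).tolist(),c0[r,k].round(0).astype(int).tolist()) for k in(286,292,300)])
```

```text
100 [([499, -1, 264], [480, 204, 111]), ([508, -1, 264], [493, 199, 114]), ([521, 0, 263], [509, 200, 113])]
104 [([480, 195, 108], [480, 195, 108]), ([493, 192, 110], [493, 192, 109]), ([509, 194, 107], [509, 192, 109])]
108 [([480, 191, 100], [480, 191, 100]), ([495, 159, 125], [495, 158, 126]), ([511, 157, 126], [511, 156, 127])]
112 [([479, 192, 89], [479, 193, 88]), ([495, 148, 123], [495, 147, 124]), ([511, 147, 123], [511, 147, 123])]
116 [([478, 196, 76], [478, 191, 80]), ([491, 193, 77], [491, 194, 77]), ([508, 194, 77], [508, 193, 77])]
120 [([478, 189, 71], [477, 194, 67]), ([500, 76, 162], [500, 76, 161]), ([514, 79, 159], [514, 75, 162])]
124 [([480, 161, 83], [480, 163, 81]), ([499, 79, 150], [499, 80, 149]), ([514, 77, 151], [514, 77, 151])]
128 [([480, 147, 84], [481, 143, 87]), ([499, 76, 143], [498, 78, 141]), ([513, 75, 143], [513, 78, 141])]
132 [([481, 132, 86], [481, 131, 87]), ([501, 42, 162], [501, 42, 162]), ([515, 44, 160], [515, 42, 162])]
136 [([482, 118, 88], [482, 119, 87]), ([500, 40, 154], [500, 43, 152]), ([514, 44, 151], [515, 39, 155])]
```

Run:
```python
from h import *
print(env.grip_depth,[a for a in dir(env) if a[0]!='_'])
f=load('side1'); c=cloud(f)
for r in list(range(20,104,4))+[101,102,103]: print(r,c[r,290].round(0).astype(int).tolist(),c[r,305].round(0).astype(int).tolist())
for n,fr,ref in(('side',f,load('side0')),('top',load('top1'),load('top0'))):
    d=(abs(cloud(fr)-cloud(ref)).max(2)>25); p=cloud(fr)[d]; p=p[(p[:,2]>150)&(p[:,2]<420)&(abs(p[:,1]-54)<150)]
    h,a,b=np.histogram2d(p[:,2],p[:,1],bins=[np.arange(150,420,15),np.arange(-80,200,15)])
    print(n,b[:-1]); 
    for i in range(len(h)): print(int(a[i]),h[i].astype(int))
a=load('top1')['pixels'][:,:,::-1][100:300,100:340]
cv2.imwrite('pics/t1c.png',cv2.resize(a,None,fx=3,fy=3,interpolation=cv2.INTER_CUBIC))
```

```text
18.8 ['Unreachable', 'grip_depth', 'job_done', 'state']
20 [513, 5, 398] [531, 90, 352]
24 [513, 5, 392] [531, 80, 350]
28 [513, 5, 385] [532, 64, 352]
32 [512, 4, 379] [532, 53, 351]
36 [512, -3, 377] [532, 40, 352]
40 [513, -14, 377] [534, -15, 377]
44 [513, -21, 375] [534, -26, 377]
48 [514, -36, 378] [534, -33, 375]
52 [513, -33, 370] [534, -34, 370]
56 [512, -31, 362] [533, -33, 363]
60 [512, -27, 353] [533, -26, 352]
64 [511, -26, 346] [533, -25, 345]
68 [511, -27, 340] [532, -25, 338]
72 [509, -4, 318] [511, 474, -2]
76 [509, -7, 312] [511, 458, -3]
80 [508, -4, 303] [518, 274, 111]
84 [507, -3, 295] [519, 261, 110]
88 [507, -2, 287] [520, 228, 123]
92 [506, -2, 280] [520, 209, 126]
96 [506, 1, 270] [520, 207, 118]
100 [505, 2, 262] [520, 199, 113]
101 [505, 2, 260] [520, 197, 113]
102 [505, 0, 259] [520, 195, 112]
103 [489, 192, 112] [520, 191, 112]
side [-80 -65 -50 -35 -20  -5  10  25  40  55  70  85 100 115 130 145 160 175]
150 [ 0  0  0  0  6 30 24 23 39 53 65 23 21 13 14  3  0  0]
165 [ 0  2  0  0  7 22  8  2 39 62 95 24 24 22 27  5  0  0]
180 [  1   3   0   1   0   0   
[... 1392 characters left out ...]
0 0 0 0 0 0 0 0 0 0 0 0 0 0 0 0 0]
225 [0 0 0 0 0 0 0 0 0 0 0 0 0 0 0 0 0 0]
240 [0 0 0 0 0 0 0 0 0 0 0 0 2 0 0 0 0 0]
255 [0 0 0 0 0 0 0 0 0 0 0 0 2 0 0 0 0 0]
270 [0 0 0 0 0 0 0 0 0 0 0 0 3 0 0 0 0 0]
285 [0 0 0 0 0 0 0 0 0 0 0 0 5 0 0 0 0 0]
300 [ 0  0  0  0  0  0  0  0  0  0  0  0 10  0  0  0  0  0]
315 [0 0 0 0 0 0 0 0 0 0 0 0 6 0 0 0 0 0]
330 [ 0  0  0  4  6  1  0  0  0  0  0  0 20  5  3  0  0  0]
345 [  0   0   0  10  28 104   0   0  39  49  48  50 187  53   6   0   0   0]
360 [  0   0   0 114  99  45   0   0   0   0   3  21  39  60  57   1   0   0]
375 [  0   0   0 318 377 203   0   0   0   0   7  37  51 256 245   0   0   0]
390 [ 0  0  0  0  0 27  0  0  0  0  0  0  0  0  0  0  0  0]
```

View pics/t1c.png

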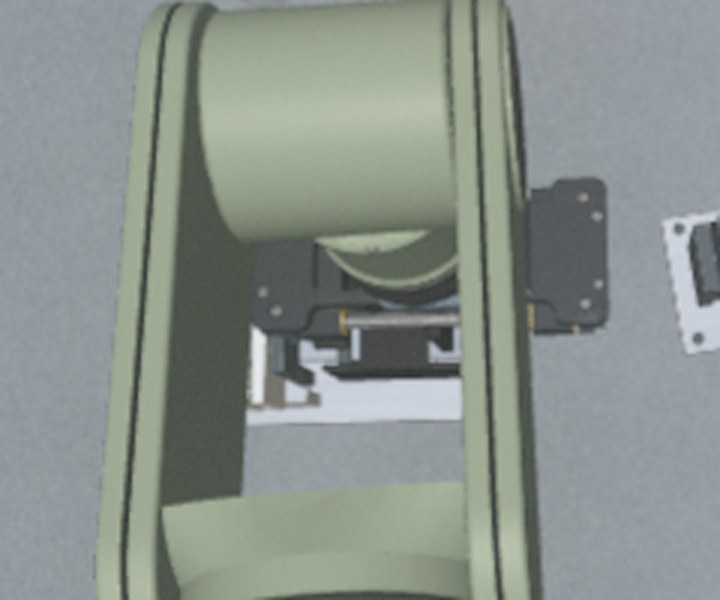

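The top view confirms that the gripper body is centred at about y=54. Both cameras put the fingertips at about z≈258, but the reported TCP is z=215. I'll go down to a height that is safe either way and look again.

Emit:
send_rows(
  motion=[
    [0, 0, -0.1, 0, 0, 0, 1],
    [0, 0, -0.2, 0, 0, 0, 1],
    [0, 0, -0.2, 0, 0, 0, 1],
    [0, 0, -0.2, 0, 0, 0, 1],
  ],
)

```text
time_s: 2.33
ee_pos: [506.8, 53.6, 116.8]
ee_rot: [180.0, 0.2, -178.3]
force: [0.6, -0.8, 0.6]
gripper_width: 91.4
gripper_force: 0.0
```

Run:
```python
from h import *
f=grab('side','side2')
cv2.imwrite('pics/s2c.png',cv2.resize(f['pixels'][60:200,230:370,::-1],None,fx=4,fy=4,interpolation=cv2.INTER_CUBIC))
c=cloud(f)
for r in range(100,180,4): print(r,c[r,285].round(0).astype(int).tolist(),c[r,292].round(0).astype(int).tolist(),c[r,300].round(0).astype(int).tolist())
```

```text
100 [499, -22, 280] [510, -22, 280] [522, -22, 279]
104 [500, -30, 278] [510, -31, 278] [522, -31, 279]
108 [500, -36, 276] [510, -34, 274] [522, -33, 273]
112 [499, -35, 267] [509, -32, 264] [522, -32, 264]
116 [498, -28, 254] [509, -28, 253] [521, -27, 252]
120 [497, -28, 246] [508, -26, 244] [520, -27, 244]
124 [497, -28, 238] [508, -29, 238] [520, -27, 236]
128 [494, -7, 212] [505, -6, 211] [518, -4, 209]
132 [493, -5, 202] [505, -5, 202] [518, -4, 200]
136 [492, -5, 193] [504, -5, 193] [517, -3, 191]
140 [492, -3, 183] [503, -2, 182] [517, -1, 180]
144 [491, -3, 174] [503, 1, 170] [516, -1, 171]
148 [490, -1, 163] [502, -1, 162] [516, 0, 161]
152 [481, 77, 82] [498, 40, 116] [513, 40, 115]
156 [482, 64, 84] [497, 40, 106] [512, 41, 104]
160 [482, 55, 82] [497, 42, 94] [511, 41, 94]
164 [483, 41, 85] [496, 42, 84] [511, 44, 81]
168 [483, 32, 83] [496, 32, 82] [511, 34, 80]
172 [482, 33, 72] [495, 42, 62] [510, 43, 61]
176 [476, 82, 11] [494, 41, 53] [509, 40, 53]
```

View pics/s2c.png

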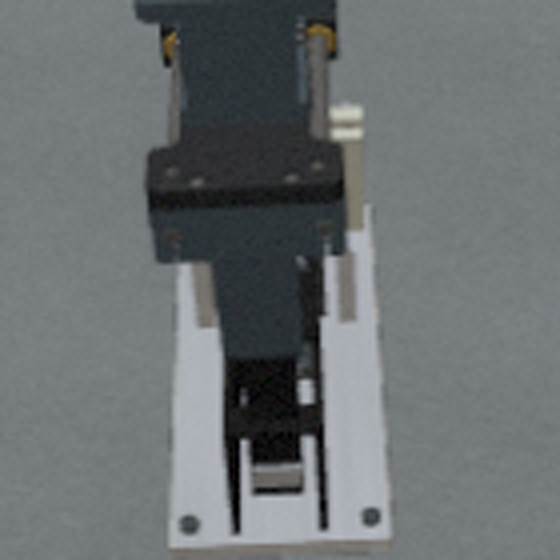

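The near finger ends at crop row 358 (image row ~150), which puts its tip at z≈157 with the TCP reading 116. So the fingers really sit about 40 mm higher than the reported TCP. At a reported TCP of 95 the pads land on the posts whichever is true, so I'll go there and try one squeeze.

Emit:
send_rows(
  motion=[
    [0, 0, -0.04, 0, 0, 0, 1],
    [0, 0, -0.04, 0, 0, 0, 1],
    [0, 0, -0.04, 0, 0, 0, -0.3],
    [0, 0, -0.04, 0, 0, 0, -0.5],
    [0, 0, -0.04, 0, 0, 0, -0.6],
    [0, 0, -0.04, 0, 0, 0, -0.6],
    [0, 0, -0.04, 0, 0, 0, -0.6],
    [0, 0, -0.04, 0, 0, 0, -0.6],
  ],
  squeeze=25,
)

```text
time_s: 3.38
ee_pos: [505.8, 56.5, 95.7]
ee_rot: [179.6, 0.1, -178.4]
force: [-0.6, 10.2, 2.5]
gripper_width: 34.2
gripper_force: 5.3
```

Run:
```python
from h import *
f=grab('side','side3'); c=cloud(f)
s=env.state(); print(s['time_s'],s['ee_pos'],s['gripper_width'],s['gripper_force'],s['force'])
cv2.imwrite('pics/s3c.png',cv2.resize(f['pixels'][60:200,230:370,::-1],None,fx=4,fy=4,interpolation=cv2.INTER_CUBIC))
```

```text
3.425 [505.81313501  56.39101685  95.70125998] 29.991160598362683 14.03456836938858 [ 0.11127029 -1.75890251  1.20808881]
```

View pics/s3c.png

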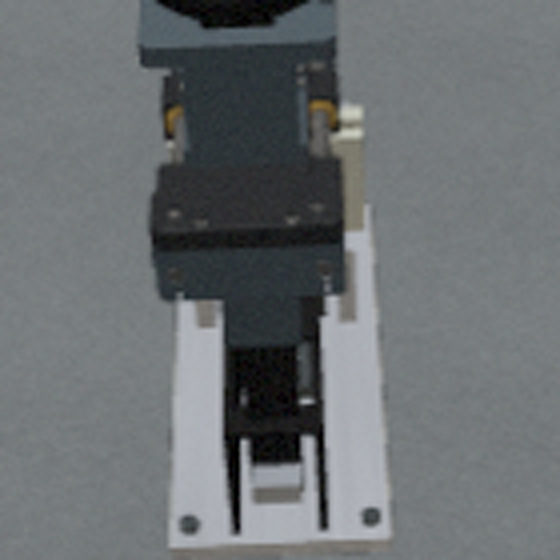

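The finger is now against the grip post (tip at crop row 345) and the width is still closing. I'll hold the squeeze.

Emit:
send_rows(
  motion=[
    [0, 0, 0, 0, 0, 0, -0.6],
    [0, 0, 0, 0, 0, 0, -0.6],
    [0, 0, 0, 0, 0, 0, -0.6],
  ],
)

```text
time_s: 3.8
ee_pos: [505.9, 53.8, 95.6]
ee_rot: [179.9, 0.1, -178.3]
force: [-0.2, 4.1, 5.1]
gripper_width: 25.6
gripper_force: 25.0
```

Full squeeze, width 26. Next I'll release and repeat it twice, plus one extra for margin.

Emit:
send_rows(
  motion=[
    [0, 0, 0, 0, 0, 0, 0.4],
    [0, 0, 0, 0, 0, 0, 0.4],
    [0, 0, 0, 0, 0, 0, 0.4],
    [0, 0, 0, 0, 0, 0, 0.4],
    [0, 0, 0, 0, 0, 0, 0.4],
    [0, 0, 0, 0, 0, 0, 0.4],
    [0, 0, 0, 0, 0, 0, -0.6],
    [0, 0, 0, 0, 0, 0, -0.6],
    [0, 0, 0, 0, 0, 0, -0.6],
    [0, 0, 0, 0, 0, 0, -0.6],
    [0, 0, 0, 0, 0, 0, -0.6],
    [0, 0, 0, 0, 0, 0, -0.6],
    [0, 0, 0, 0, 0, 0, -0.6],
    [0, 0, 0, 0, 0, 0, -0.6],
    [0, 0, 0, 0, 0, 0, -0.6],
  ],
)

```text
time_s: 5.68
ee_pos: [505.4, 53.8, 94.8]
ee_rot: [179.9, -0.0, -178.3]
force: [2.3, 5.3, -2.3]
gripper_width: 25.7
gripper_force: 25.0
```

Emit:
send_rows(
  motion=[
    [0, 0, 0, 0, 0, 0, 0.4],
    [0, 0, 0, 0, 0, 0, 0.4],
    [0, 0, 0, 0, 0, 0, 0.4],
    [0, 0, 0, 0, 0, 0, 0.4],
    [0, 0, 0, 0, 0, 0, 0.4],
    [0, 0, 0, 0, 0, 0, 0.4],
  ],
)

```text
time_s: 6.42
ee_pos: [505.2, 53.2, 95.0]
ee_rot: [180.0, -0.0, -178.3]
force: [0.8, 3.2, -1.1]
gripper_width: 64.2
gripper_force: 1.6
```

Emit:
send_rows(
  motion=[
    [0, 0, 0, 0, 0, 0, -0.6],
    [0, 0, 0, 0, 0, 0, -0.6],
    [0, 0, 0, 0, 0, 0, -0.6],
    [0, 0, 0, 0, 0, 0, -0.6],
    [0, 0, 0, 0, 0, 0, -0.6],
    [0, 0, 0, 0, 0, 0, -0.6],
    [0, 0, 0, 0, 0, 0, -0.6],
    [0, 0, 0, 0, 0, 0, -0.6],
    [0, 0, 0, 0, 0, 0, -0.6],
    [0, 0, 0, 0, 0, 0, -0.6],
  ],
)

```text
time_s: 7.68
ee_pos: [505.2, 53.8, 94.9]
ee_rot: [179.9, -0.0, -178.3]
force: [0.4, 6.2, -2.2]
gripper_width: 25.1
gripper_force: 25.0
```

Now I'll open, lift clear and look at the jaw and cassette.

Emit:
send_rows(
  motion=[
    [0, 0, 0, 0, 0, 0, 1],
    [0, 0, 0, 0, 0, 0, 1],
    [0, 0, 0, 0, 0, 0, 1],
    [0, 0, 0, 0, 0, 0, 1],
    [0, 0, 0, 0, 0, 0, 1],
    [0, 0, 0, 0, 0, 0, 1],
    [0, 0, 0.1, 0, 0, 0, 1],
    [0, 0, 0.2, 0, 0, 0, 1],
    [0, 0, 0.28, 0, 0, 0, 1],
    [0, 0, 0.28, 0, 0, 0, 1],
  ],
)

```text
time_s: 8.93
ee_pos: [507.4, 52.9, 238.7]
ee_rot: [-180.0, 0.4, -178.3]
force: [-0.3, 0.2, 0.0]
gripper_width: 91.3
gripper_force: 0.0
```

Run:
```python
from h import *
f=grab('side','side4'); t=grab('top','top4'); g=load('side0')
a=np.vstack([g['pixels'][60:200,230:370],f['pixels'][60:200,230:370]])[:,:,::-1]
b=np.hstack([g['pixels'][60:200,250:345],f['pixels'][60:200,250:345]])[:,:,::-1]
cv2.imwrite('pics/s4c.png',cv2.resize(b,None,fx=4,fy=4,interpolation=cv2.INTER_CUBIC))
for n,k in(('side0',0),('side4',0),('top0',0),('top4',0)):
    c=cloud(load(n)).reshape(-1,3); m=(abs(c[:,0]-500)<60)&(c[:,1]>180)&(c[:,1]<300)&(c[:,2]>100)&(c[:,2]<135)
    print(n,np.histogram(c[m,1],bins=np.arange(184,296,6))[0])
```

```text
side0 [  2 108 140 316  43  89 107  30   2   2   0   1  89  47  42  31   4   0]
side4 [  2 113 122 335  35  70  57  13   1   5   5   0   0   0   0   0   0   0]
top0 [  0  24  94 191 129  25 231 127  28  15   5   0   0  92  70  67  28   0]
top4 [  0  17  43 111  60  23 127   1   0   0   0   0   0   0   0   0   0   0]
```

View pics/s4c.png

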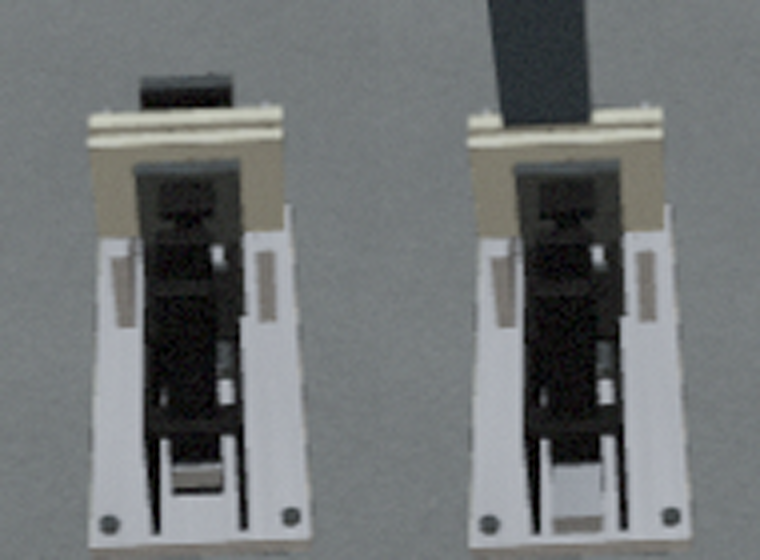

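The bar end has slid out (crop row ~465 → ~517) and the jaw is now behind the cassette. I'll measure the travel and the cassette thickness with the arm moved aside towards the tab.

Run:
```python
from h import *
for n in('side0','side4'):
    f=load(n); c=cloud(f); print(n)
    u=250+(195 if n=='side0' else 575-380)//4
    print([(r,c[r,u].round(0).astype(int)[1:].tolist()) for r in range(168,198,2)])
    # brightness profile across cassette top at x col 275-280
    print(f['pixels'][80:104,274:278].mean((1,2)).round(0).astype(int).tolist())
    print([ (r,c[r,275].round(0).astype(int)[1:].tolist()) for r in range(84,100,2)])
t0=load('top0');t=load('top4')
for q in(t0,t): print(q['pixels'][225:233,150:215].mean((0,2)).astype(int).tolist())
for q in(t0,t): print(q['pixels'][203:208,150:215].mean((0,2)).astype(int).tolist())
```

```text
side0
[(168, [31, 83]), (170, [40, 69]), (172, [40, 64]), (174, [40, 59]), (176, [41, 52]), (178, [39, 49]), (180, [37, 45]), (182, [41, 36]), (184, [59, 11]), (186, [53, 12]), (188, [46, 13]), (190, [43, 10]), (192, [36, 12]), (194, [29, 14]), (196, [29, 8])]
[120, 120, 120, 120, 119, 118, 122, 131, 164, 193, 193, 171, 118, 137, 175, 194, 168, 116, 119, 118, 119, 119, 119, 118]
[(84, [421, 0]), (86, [410, 2]), (88, [404, 0]), (90, [224, 123]), (92, [215, 124]), (94, [217, 117]), (96, [202, 124]), (98, [201, 119])]
side4
[(168, [32, 82]), (170, [42, 67]), (172, [41, 63]), (174, [42, 56]), (176, [41, 52]), (178, [37, 51]), (180, [30, 52]), (182, [25, 52]), (184, [20, 52]), (186, [14, 53]), (188, [7, 54]), (190, [6, 50]), (192, [8, 42]), (194, [30, 13]), (196, [27, 11])]
[120, 118, 119, 120, 118, 119, 123, 133, 153, 181, 193, 176, 132, 136, 175, 194, 167, 118, 119, 118, 120, 119, 119, 119]
[(84, [422, -1]), (86, [413, -1]), (88, [403, 0]), (90, [222, 124]), (92, [216, 123]), (94, [218, 117]), (96, [202, 124]), (98, [202, 118])]
[148, 149, 149, 149, 148, 147, 145, 144, 141, 137, 135, 14
[... 430 characters left out ...]
 131, 113, 113, 114, 112, 110, 120, 161, 176, 167, 158, 151, 143, 134, 116, 104, 135, 171, 192, 204, 208, 207, 202, 197, 185, 174, 171]
[149, 149, 144, 123, 108, 107, 108, 107, 93, 74, 68, 68, 63, 62, 61, 61, 61, 69, 82, 168, 199, 203, 203, 203, 203, 210, 220, 223, 222, 222, 192, 135, 143, 154, 187, 215, 222, 223, 187, 104, 106, 109, 109, 109, 94, 72, 72, 71, 71, 72, 72, 77, 92, 109, 109, 86, 80, 73, 73, 73, 73, 73, 74, 75, 75]
[129, 94, 77, 77, 77, 77, 77, 78, 77, 77, 77, 77, 77, 77, 77, 76, 76, 76, 77, 77, 77, 77, 76, 77, 76, 76, 76, 76, 76, 132, 177, 155, 91, 91, 88, 82, 81, 81, 81, 81, 82, 82, 80, 82, 81, 81, 79, 82, 80, 72, 65, 73, 83, 86, 87, 87, 86, 86, 87, 87, 87, 107, 115, 117, 123]
```

The bar end went from y=40 to y≈7, so the jaw is caught at about 32 mm. Opening to 64 mm was slightly too narrow for the trigger to return fully. I'll squeeze again, opening wider between squeezes.

Emit:
send_rows(
  motion=[
    [0, 0, -0.1, 0, 0, 0, 1],
    [0, 0, -0.2, 0, 0, 0, 1],
    [0, 0, -0.28, 0, 0, 0, 1],
    [0, 0, -0.28, 0, 0, 0, 1],
    [0, 0, -0.28, 0, 0, 0, 1],
    [0, 0, -0.28, 0, 0, 0, -0.6],
    [0, 0, -0.28, 0, 0, 0, -0.6],
    [0, 0, -0.28, 0, 0, 0, -0.6],
    [0, 0, -0.28, 0, 0, 0, -0.6],
    [0, 0, -0.28, 0, 0, 0, -0.6],
    [0, 0, -0.28, 0, 0, 0, -0.6],
    [0, 0, -0.28, 0, 0, 0, -0.6],
    [0, 0, -0.28, 0, 0, 0, -0.6],
    [0, 0, -0.28, 0, 0, 0, -0.6],
    [0, 0, -0.28, 0, 0, 0, -0.6],
    [0, 0, -0.28, 0, 0, 0, -0.6],
    [0, 0, -0.28, 0, 0, 0, -0.6],
    [0, 0, -0.28, 0, 0, 0, -0.6],
  ],
  squeeze=28,
)

```text
time_s: 11.28
ee_pos: [505.8, 53.7, 95.6]
ee_rot: [179.9, 0.1, -178.3]
force: [-0.0, 5.2, 5.5]
gripper_width: 25.2
gripper_force: 28.0
```

Run:
```python
from h import *
f=grab('side','side5'); c=cloud(f)
print([(r,c[r,298].round(0).astype(int)[1:].tolist()) for r in range(172,200,2)])
print(f['pixels'][80:104,274:278].mean((1,2)).round(0).astype(int).tolist())
print(f['pixels'][80:104,322:327].mean((1,2)).round(0).astype(int).tolist())
```

```text
[(172, [43, 61]), (174, [41, 58]), (176, [42, 51]), (178, [36, 51]), (180, [29, 53]), (182, [24, 53]), (184, [20, 52]), (186, [14, 52]), (188, [9, 53]), (190, [4, 52]), (192, [0, 51]), (194, [-3, 48]), (196, [-1, 41]), (198, [28, 4])]
[54, 58, 61, 52, 51, 51, 52, 48, 47, 64, 76, 75, 79, 79, 81, 83, 82, 83, 75, 61, 53, 48, 46, 47]
[120, 120, 122, 121, 120, 119, 122, 122, 123, 121, 121, 121, 121, 120, 120, 121, 121, 120, 121, 121, 121, 122, 122, 122]
```

The bar end is at y≈-2, about 42 mm of travel, so the jaw is fully in. Next: let go, lift, check, then move above the tab.

Emit:
send_rows(
  motion=[
    [0, 0, 0, 0, 0, 0, 1],
    [0, 0, 0, 0, 0, 0, 1],
    [0, 0, 0, 0, 0, 0, 1],
    [0, 0, 0, 0, 0, 0, 1],
    [0, 0, 0, 0, 0, 0, 1],
    [0, 0, 0, 0, 0, 0, 1],
    [0, 0, 0.1, 0, 0, 0, 1],
    [0, 0, 0.2, 0, 0, 0, 1],
    [0, 0, 0.28, 0, 0, 0, 1],
    [0, 0, 0.28, 0, 0, 0, 1],
  ],
)

```text
time_s: 12.58
ee_pos: [507.0, 52.8, 238.1]
ee_rot: [-180.0, 0.4, -178.3]
force: [-0.4, 0.2, -0.7]
gripper_width: 91.4
gripper_force: 0.0
```

Run:
```python
from h import *
f=grab('side','side6'); c=cloud(f)
print([(r,c[r,298].round(0).astype(int)[1:].tolist()) for r in range(172,200,2)])
for n in('side0','side4','side6'):
    q=load(n)['pixels']
    print(q[80:104,274:278].mean((1,2)).round(0).astype(int).tolist())
    print(q[80:104,314:318].mean((1,2)).round(0).astype(int).tolist())
print([ (r,c[r,275].round(0).astype(int)[1:].tolist()) for r in range(84,100,1)])
cv2.imwrite('pics/s6c.png',cv2.resize(f['pixels'][70:210,250:345,::-1],None,fx=4,fy=4,interpolation=cv2.INTER_CUBIC))
```

```text
[(172, [41, 63]), (174, [43, 56]), (176, [41, 52]), (178, [35, 52]), (180, [30, 52]), (182, [26, 51]), (184, [21, 51]), (186, [16, 50]), (188, [8, 53]), (190, [5, 51]), (192, [-2, 53]), (194, [-1, 47]), (196, [-2, 42]), (198, [27, 5])]
[120, 120, 120, 120, 119, 118, 122, 131, 164, 193, 193, 171, 118, 137, 175, 194, 168, 116, 119, 118, 119, 119, 119, 118]
[119, 120, 120, 120, 119, 130, 154, 180, 192, 173, 130, 113, 166, 193, 159, 116, 116, 117, 118, 119, 117, 118, 119, 118]
[120, 118, 119, 120, 118, 119, 123, 133, 153, 181, 193, 176, 132, 136, 175, 194, 167, 118, 119, 118, 120, 119, 119, 119]
[120, 120, 121, 120, 120, 130, 146, 174, 193, 182, 146, 115, 167, 193, 160, 117, 118, 118, 118, 118, 119, 118, 119, 118]
[120, 121, 119, 120, 120, 119, 122, 131, 140, 145, 171, 194, 187, 168, 175, 194, 167, 118, 118, 119, 119, 118, 118, 118]
[120, 120, 121, 120, 119, 129, 139, 135, 164, 188, 193, 164, 169, 194, 160, 116, 118, 118, 118, 117, 118, 118, 119, 119]
[(84, [420, 1]), (85, [420, -2]), (86, [410, 2]), (87, [408, 0]), (88, [403, 1]), (89, [240, 114]), (90, [231, 117]), (91, [218, 124]), (92, [217, 123]), (93, [213, 123]), (94, [211, 122]), (95, [206, 123]), (96, [200, 125]), (97, [205, 119]), (98, [202, 118]), (99, [202, 116])]
```

View pics/s6c.png

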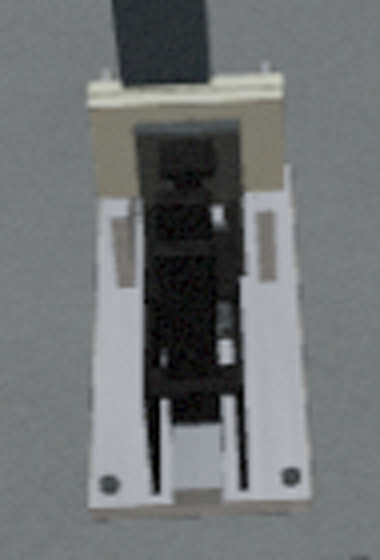

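The cassette is shut: the two halves touch at crop rows 80–105, and the bar end has stayed put. Next I'll move above the tab with the gripper shut.

Emit:
send_rows(
  motion=[
    [-0.006, 0.1, 0, 0, 0, 0, -1],
    [-0.006, 0.208, 0, 0, 0, 0, -1],
    [-0.006, 0.208, 0, 0, 0, 0, -1],
    [-0.006, 0.208, 0, 0, 0, 0, -1],
    [-0.006, 0.208, -0.1, 0, 0, 0, -1],
    [-0.006, 0.208, -0.2, 0, 0, 0, -1],
    [-0.006, 0.208, -0.2, 0, 0, 0, -1],
    [-0.006, 0.208, -0.2, 0, 0, 0, -1],
    [-0.006, 0.208, -0.2, 0, 0, 0, -1],
  ],
)

```text
time_s: 13.75
ee_pos: [504.1, 157.3, 137.4]
ee_rot: [179.9, 0.2, -178.3]
force: [0.4, -0.3, 0.9]
gripper_width: 4.3
gripper_force: 0.0
```

Run:
```python
from h import *
f=grab('side','side7'); c=cloud(f); g=load('side6'); c0=cloud(g)
d=(abs(c-c0).max(2)>30)
for r in range(84,126,3):
    k=[u for u in range(270,320) if c[r,u,2]>130 and abs(c[r,u,1]-150)<60]
    print(r,(c[r,k[0]].round(0).tolist(),c[r,k[-1]].round(0).tolist()) if k else None, c[r,297].round(0).tolist())
```

```text
84 ([488.0, 143.0, 194.0], [522.0, 147.0, 190.0]) [509.0, 145.0, 192.0]
87 ([487.0, 147.0, 184.0], [521.0, 148.0, 182.0]) [508.0, 145.0, 184.0]
90 None [503.0, 218.0, 126.0]
93 None [504.0, 206.0, 127.0]
96 None [504.0, 201.0, 123.0]
99 None [503.0, 204.0, 113.0]
102 None [503.0, 194.0, 113.0]
105 None [505.0, 165.0, 127.0]
108 None [505.0, 155.0, 127.0]
111 None [505.0, 146.0, 127.0]
114 None [505.0, 147.0, 119.0]
117 None [508.0, 86.0, 160.0]
120 None [509.0, 77.0, 160.0]
123 None [508.0, 78.0, 153.0]
```

The shut fingers are centred over the tab (x≈504, y≈157), with tips at about z=180. Contact should come at a TCP of about 84, so I'll lower in steps and watch the force.

Emit:
send_rows(
  motion=[
    [0, 0, -0.01, 0, 0, 0, -1],
    [0, 0, -0.02, 0, 0, 0, -1],
    [0, 0, -0.02, 0, 0, 0, -1],
  ],
)

```text
time_s: 14.18
ee_pos: [501.9, 157.2, 124.5]
ee_rot: [-180.0, -0.1, -178.3]
force: [-0.4, 0.1, 1.5]
gripper_width: 0.5
gripper_force: 0.0
```

Emit:
send_rows(
  motion=[
    [0, 0, -0.02, 0, 0, 0, -1],
    [0, 0, -0.04, 0, 0, 0, -1],
    [0, 0, -0.06, 0, 0, 0, -1],
    [0, 0, -0.06, 0, 0, 0, -1],
  ],
)

```text
time_s: 14.68
ee_pos: [501.6, 157.0, 93.9]
ee_rot: [-180.0, -0.1, -178.3]
force: [-0.3, 0.7, 0.4]
gripper_width: 0.3
gripper_force: 0.0
```

Emit:
send_rows(
  motion=[
    [0, 0, -0.01, 0, 0, 0, -1],
    [0, 0, -0.02, 0, 0, 0, -1],
    [0, 0, -0.02, 0, 0, 0, -1],
  ],
)

```text
time_s: 15.05
ee_pos: [502.6, 157.3, 85.1]
ee_rot: [180.0, 0.0, -178.3]
force: [-0.4, -0.1, 1.7]
gripper_width: 0.1
gripper_force: 0.8
```

Emit:
send_rows(
  motion=[
    [0, 0, -0.006, 0, 0, 0, -1],
    [0, 0, -0.01, 0, 0, 0, -1],
    [0, 0, -0.01, 0, 0, 0, -1],
  ],
)

```text
time_s: 15.42
ee_pos: [502.6, 157.3, 80.4]
ee_rot: [180.0, 0.0, -178.3]
force: [-0.3, 0.9, 5.3]
gripper_width: 0.3
gripper_force: 2.5
```

Contact at about 84, with 5 N now. I'll press 4 mm more and hold for over 1 s.

Emit:
send_rows(
  motion=[
    [0, 0, -0.005, 0, 0, 0, -1],
    [0, 0, -0.008, 0, 0, 0, -1],
    [0, 0, -0.008, 0, 0, 0, -1],
    [0, 0, -0.008, 0, 0, 0, -1],
    [0, 0, -0.008, 0, 0, 0, -1],
    [0, 0, -0.008, 0, 0, 0, -1],
    [0, 0, -0.008, 0, 0, 0, -1],
    [0, 0, -0.008, 0, 0, 0, -1],
    [0, 0, -0.008, 0, 0, 0, -1],
    [0, 0, -0.008, 0, 0, 0, -1],
    [0, 0, -0.008, 0, 0, 0, -1],
  ],
)

```text
time_s: 16.8
ee_pos: [502.6, 157.4, 76.7]
ee_rot: [180.0, 0.0, -178.3]
force: [-0.8, -0.5, 6.2]
gripper_width: 0.5
gripper_force: 3.2
```

Run:
```python
from h import *
f=grab('side','side8'); c=cloud(f)
print([(r,c[r,298].round(0).astype(int)[1:].tolist()) for r in range(172,200,2)])
```

```text
[(172, [40, 63]), (174, [39, 59]), (176, [41, 52]), (178, [36, 51]), (180, [37, 45]), (182, [41, 36]), (184, [58, 13]), (186, [54, 11]), (188, [48, 11]), (190, [42, 12]), (192, [37, 11]), (194, [29, 14]), (196, [27, 10]), (198, [29, 2])]
```

The bar is back at its starting position, so the jaw is fully open. I'll lift clear and check the cassette.

Emit:
send_rows(
  motion=[
    [0, 0, 0.05, 0, 0, 0, -1],
    [0, 0, 0.15, 0, 0, 0, -1],
    [0, 0, 0.25, 0, 0, 0, -1],
    [0, -0.1, 0.32, 0, 0, 0, -1],
    [0, -0.21, 0.32, 0, 0, 0, -1],
    [0, -0.32, 0.32, 0, 0, 0, -1],
    [0, -0.43, 0.32, 0, 0, 0, -1],
    [0, -0.5, 0.32, 0, 0, 0, -1],
    [0, -0.5, 0.32, 0, 0, 0, -1],
    [0, -0.5, 0.32, 0, 0, 0, -1],
    [0, -0.5, 0.32, 0, 0, 0, -1],
  ],
)

```text
time_s: 18.23
ee_pos: [502.4, -91.6, 235.9]
ee_rot: [180.0, -0.0, -178.2]
force: [-0.6, -0.3, -0.2]
gripper_width: 0.4
gripper_force: 0.0
```

Run:
```python
from h import *
t=grab('top','top9'); o=load('top0')
b=np.vstack([q['pixels'][180:250,150:285,::-1] for q in(o,t)])
cv2.imwrite('pics/t9c.png',cv2.resize(b,None,fx=4.2,fy=4.2,interpolation=cv2.INTER_CUBIC))
print(env.state()['time_s'],env.state()['force'])
```

```text
18.275 [ 0.1588078  -0.33252044  0.20917576]
```

View pics/t9c.png

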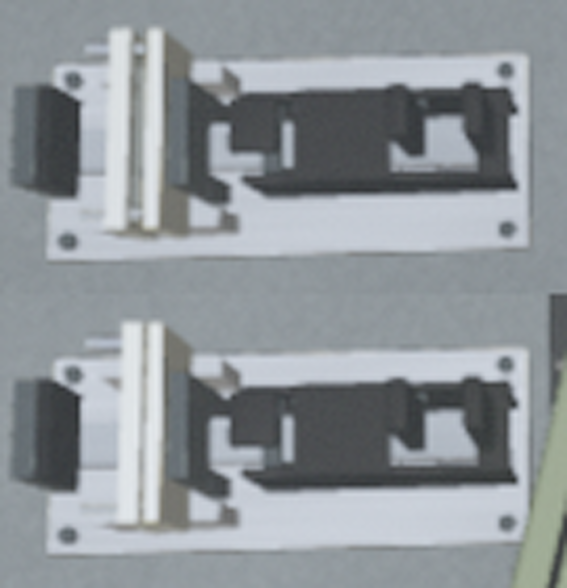

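The view number is used up, so I'll confirm the shut state numerically, with jaw travel and cassette pitch in each frame.

Run:
```python
from h import *
grab('side','side9')
for n in('side0','side6','side9'):
    f=load(n); p=f['pixels'][:,274:278].mean((1,2))
    print(n,p[84:99].round(0).astype(int).tolist(),[atz(f,275.5,r,124)[1].round(1) for r in(88,96)])
for n in('top0','top9'):
    f=load(n); 
    for v in(200,229):
        print(n,v,f['pixels'][v-2:v+3,170:196].mean((0,2)).astype(int).tolist(),[atz(f,c,v,124)[1].round(1) for c in(172,180,188)])
for n in('side0','side4','side5','side6','side9'):
    f=load(n); p=f['pixels'][165:205,296:302].mean((1,2)); print(n,p[5:36].round(0).astype(int).tolist())
f=load('side0'); print([atz(f,299,r,52)[1].round(1) for r in(176,184,188,192,194,196)])
```

```text
side0 [119, 118, 122, 131, 164, 193, 193, 171, 118, 137, 175, 194, 168, 116, 119] [np.float64(229.2), np.float64(201.3)]
side6 [120, 119, 122, 131, 140, 145, 171, 194, 187, 168, 175, 194, 167, 118, 118] [np.float64(229.2), np.float64(201.3)]
side9 [46, 47, 47, 49, 48, 46, 45, 48, 50, 46, 48, 49, 46, 48, 48] [np.float64(229.2), np.float64(201.3)]
top0 200 [198, 205, 204, 202, 196, 200, 215, 222, 222, 222, 192, 130, 132, 150, 182, 212, 222, 222, 186, 102, 110, 108, 109, 109, 96, 93] [np.float64(239.0), np.float64(222.5), np.float64(205.9)]
top0 229 [193, 194, 195, 194, 199, 215, 223, 223, 223, 201, 159, 152, 163, 162, 202, 223, 223, 192, 126, 113, 113, 113, 113, 111, 126, 175] [np.float64(235.3), np.float64(219.0), np.float64(202.6)]
top9 200 [203, 209, 209, 206, 201, 193, 183, 174, 188, 216, 226, 226, 226, 197, 174, 212, 226, 227, 189, 104, 112, 111, 111, 111, 98, 95] [np.float64(239.0), np.float64(222.5), np.float64(205.9)]
top9 229 [197, 198, 199, 198, 198, 198, 198, 203, 219, 227, 227, 227, 206, 163, 202, 227, 227, 196, 129, 115, 114, 115, 114, 114, 129, 179] [np.float64(235.3), np
[... 218 characters left out ...]
, 113, 157, 157, 157, 156, 159, 158, 158, 158, 158, 158, 158, 155, 114, 100, 101, 108, 145, 176, 170, 115, 117, 112, 109, 120]
side5 [12, 15, 15, 13, 15, 42, 112, 157, 158, 157, 158, 159, 158, 159, 158, 158, 159, 160, 160, 160, 159, 156, 116, 102, 101, 103, 111, 116, 114, 110, 121]
side6 [14, 12, 14, 18, 17, 41, 111, 156, 157, 156, 157, 157, 157, 157, 157, 157, 158, 158, 157, 158, 159, 154, 116, 101, 101, 102, 110, 116, 114, 108, 121]
side9 [16, 13, 14, 17, 11, 42, 112, 131, 104, 103, 102, 89, 16, 85, 180, 179, 180, 180, 180, 179, 178, 178, 179, 179, 179, 173, 117, 118, 115, 111, 123]
[np.float64(40.9), np.float64(19.6), np.float64(9.2), np.float64(-1.1), np.float64(-6.2), np.float64(-11.2)]
```

The jaw travel measured about 39 mm, and the cassette gap closed to a seam of about 1–2 mm. However, the last squeeze never reached the 42.5 mm described in the task. There are 29 s left, so I'll do one more walk-in with full returns to be sure the cassette is fully shut.

Emit:
send_rows(
  motion=[
    [0.006, 0.1, 0, 0, 0, 0, 1],
    [0.006, 0.2, 0, 0, 0, 0, 1],
    [0.006, 0.292, 0, 0, 0, 0, 1],
    [0.006, 0.292, 0, 0, 0, 0, 1],
    [0.006, 0.292, 0, 0, 0, 0, 1],
    [0.006, 0.292, -0.1, 0, 0, 0, 1],
    [0.006, 0.292, -0.2, 0, 0, 0, 1],
    [0.006, 0.292, -0.282, 0, 0, 0, 1],
    [0.006, 0.292, -0.282, 0, 0, 0, 1],
    [0.006, 0.292, -0.282, 0, 0, 0, -0.7],
    [0.006, 0.292, -0.282, 0, 0, 0, -0.7],
    [0.006, 0.292, -0.282, 0, 0, 0, -0.7],
    [0.006, 0.292, -0.282, 0, 0, 0, -0.7],
    [0.006, 0.292, -0.282, 0, 0, 0, -0.7],
    [0.006, 0.292, -0.282, 0, 0, 0, -0.7],
    [0.006, 0.292, -0.282, 0, 0, 0, -0.7],
    [0.006, 0.292, -0.282, 0, 0, 0, -0.7],
    [0.006, 0.292, -0.282, 0, 0, 0, -0.7],
  ],
  squeeze=35,
)

```text
time_s: 20.58
ee_pos: [506.6, 53.7, 96.5]
ee_rot: [179.9, 0.2, -178.3]
force: [-0.2, 1.9, 5.7]
gripper_width: 25.0
gripper_force: 35.0
```

```bash
cat >> h.py <<'E'
def bar(fn):
    f=grab('side',fn); p=f['pixels'][165:205,296:302].mean((1,2))[12:33]
    r=[i for i in range(1,len(p)) if p[i]<129 and p[i-1]>=129]
    i=r[0]; e=177+i-.5+(p[i]-101)/56+ (p[i-1]-157)/56
    print(p.round(0).astype(int).tolist(),'edge',e,'travel',38.3-atz(f,299,e,52)[1])
E
python3 -c "
from h import *
bar('b1')"
```

```text
[159, 159, 159, 160, 159, 160, 156, 122, 101, 103, 107, 138, 178, 178, 178, 178, 178, 177, 171, 115, 117] edge 183.8640873015873 travel 18.327269550028447
```

Emit:
send_rows(
  motion=[
    [0, 0, 0, 0, 0, 0, 0.9],
    [0, 0, 0, 0, 0, 0, 0.9],
    [0, 0, 0, 0, 0, 0, 0.9],
    [0, 0, 0, 0, 0, 0, 0.9],
    [0, 0, 0, 0, 0, 0, 0.9],
    [0, 0, 0, 0, 0, 0, 0.9],
    [0, 0, 0, 0, 0, 0, 0.9],
    [0, 0, 0, 0, 0, 0, -0.7],
    [0, 0, 0, 0, 0, 0, -0.7],
    [0, 0, 0, 0, 0, 0, -0.7],
    [0, 0, 0, 0, 0, 0, -0.7],
    [0, 0, 0, 0, 0, 0, -0.7],
    [0, 0, 0, 0, 0, 0, -0.7],
    [0, 0, 0, 0, 0, 0, -0.7],
    [0, 0, 0, 0, 0, 0, -0.7],
    [0, 0, 0, 0, 0, 0, -0.7],
  ],
)

```text
time_s: 22.62
ee_pos: [505.3, 53.7, 94.8]
ee_rot: [179.9, -0.0, -178.3]
force: [0.4, 3.9, -4.1]
gripper_width: 24.8
gripper_force: 35.0
```

```bash
python3 -c "
from h import *
bar('b2')"
```

```text
[158, 159, 158, 158, 159, 159, 159, 160, 158, 159, 160, 160, 157, 129, 102, 102, 105, 131, 171, 117, 117] edge 189.9890873015873 travel 34.23734941151376
```

Emit:
send_rows(
  motion=[
    [0, 0, 0, 0, 0, 0, 0.9],
    [0, 0, 0, 0, 0, 0, 0.9],
    [0, 0, 0, 0, 0, 0, 0.9],
    [0, 0, 0, 0, 0, 0, 0.9],
    [0, 0, 0, 0, 0, 0, 0.9],
    [0, 0, 0, 0, 0, 0, 0.9],
    [0, 0, 0, 0, 0, 0, 0.9],
    [0, 0, 0, 0, 0, 0, -0.7],
    [0, 0, 0, 0, 0, 0, -0.7],
    [0, 0, 0, 0, 0, 0, -0.7],
    [0, 0, 0, 0, 0, 0, -0.7],
    [0, 0, 0, 0, 0, 0, -0.7],
    [0, 0, 0, 0, 0, 0, -0.7],
    [0, 0, 0, 0, 0, 0, -0.7],
    [0, 0, 0, 0, 0, 0, -0.7],
    [0, 0, 0, 0, 0, 0, -0.7],
  ],
)

```text
time_s: 24.68
ee_pos: [505.3, 53.7, 94.8]
ee_rot: [179.9, -0.0, -178.3]
force: [0.6, 3.0, -3.4]
gripper_width: 25.0
gripper_force: 35.0
```

```bash
python3 -c "
from h import *
bar('b3')"
```

```text
[157, 158, 158, 158, 158, 158, 158, 158, 159, 159, 159, 159, 159, 160, 160, 156, 121, 101, 102, 103, 108] edge 192.8373015873016 travel 41.51464423914483
```

This time the last squeeze reached about 42 mm, as the task describes. Letting go, lifting and moving above the tab.

Emit:
send_rows(
  motion=[
    [0, 0, 0, 0, 0, 0, 1],
    [0, 0, 0, 0, 0, 0, 1],
    [0, 0, 0, 0, 0, 0, 1],
    [0, 0, 0, 0, 0, 0, 1],
    [0, 0, 0, 0, 0, 0, 1],
    [0, 0, 0, 0, 0, 0, 1],
    [0, 0, 0, 0, 0, 0, 1],
    [0, 0, 0.1, 0, 0, 0, 1],
    [0, 0, 0.2, 0, 0, 0, 1],
    [0, 0, 0.28, 0, 0, 0, 1],
    [0, 0, 0.28, 0, 0, 0, 1],
  ],
)

```text
time_s: 26.1
ee_pos: [507.5, 53.1, 238.6]
ee_rot: [180.0, 0.4, -178.3]
force: [0.2, 0.1, -0.8]
gripper_width: 91.1
gripper_force: 0.0
```

```bash
python3 -c "
from h import *
bar('b4')
for n in('side6','b4'):
    q=load(n)['pixels']; print(q[84:99,274:278].mean((1,2)).round(0).astype(int).tolist(), q[84:99,314:318].mean((1,2)).round(0).astype(int).tolist())"
```

```text
[156, 156, 156, 156, 156, 157, 158, 157, 157, 158, 158, 158, 159, 158, 155, 116, 102, 99, 102, 110, 116] edge 191.72718253968253 travel 38.68724201710806
[120, 119, 122, 131, 140, 145, 171, 194, 187, 168, 175, 194, 167, 118, 118] [119, 129, 139, 135, 164, 188, 193, 164, 169, 194, 160, 116, 118, 118, 118]
[119, 119, 123, 132, 139, 145, 172, 194, 186, 167, 174, 194, 168, 118, 118] [120, 129, 138, 136, 163, 188, 193, 165, 169, 194, 160, 116, 118, 118, 119]
```

Emit:
send_rows(
  motion=[
    [-0.006, 0.1, 0, 0, 0, 0, -1],
    [-0.006, 0.208, 0, 0, 0, 0, -1],
    [-0.006, 0.208, 0, 0, 0, 0, -1],
    [-0.006, 0.208, 0, 0, 0, 0, -1],
    [-0.006, 0.208, -0.1, 0, 0, 0, -1],
    [-0.006, 0.208, -0.2, 0, 0, 0, -1],
    [-0.006, 0.208, -0.26, 0, 0, 0, -1],
    [-0.006, 0.208, -0.28, 0, 0, 0, -1],
    [-0.006, 0.208, -0.28, 0, 0, 0, -1],
    [-0.006, 0.208, -0.28, 0, 0, 0, -1],
    [-0.006, 0.208, -0.28, 0, 0, 0, -1],
  ],
)

```text
time_s: 27.52
ee_pos: [503.3, 157.4, 96.3]
ee_rot: [180.0, 0.1, -178.3]
force: [0.6, 0.5, -0.4]
gripper_width: 0.5
gripper_force: 0.0
```

The cassette sits exactly where it did after the first pass, so it was already fully shut. Pressing the tab (TCP 95 → 76), holding, then withdrawing.

Emit:
send_rows(
  motion=[
    [0, 0, -0.01, 0, 0, 0, -1],
    [0, 0, -0.02, 0, 0, 0, -1],
    [0, 0, -0.026, 0, 0, 0, -1],
    [0, 0, -0.032, 0, 0, 0, -1],
    [0, 0, -0.038, 0, 0, 0, -1],
    [0, 0, -0.038, 0, 0, 0, -1],
    [0, 0, -0.038, 0, 0, 0, -1],
    [0, 0, -0.038, 0, 0, 0, -1],
    [0, 0, -0.038, 0, 0, 0, -1],
    [0, 0, -0.038, 0, 0, 0, -1],
    [0, 0, -0.038, 0, 0, 0, -1],
    [0, 0, -0.038, 0, 0, 0, -1],
    [0, 0, -0.038, 0, 0, 0, -1],
    [0, 0, -0.038, 0, 0, 0, -1],
  ],
)

```text
time_s: 29.28
ee_pos: [502.5, 157.4, 76.7]
ee_rot: [180.0, 0.0, -178.3]
force: [-1.7, -0.1, 6.2]
gripper_width: 0.3
gripper_force: 3.2
```

Emit:
send_rows(
  motion=[
    [0, 0, 0.05, 0, 0, 0, -1],
    [0, 0, 0.15, 0, 0, 0, -1],
    [0, 0, 0.25, 0, 0, 0, -1],
    [0, 0, 0.3, 0, 0, 0, -1],
    [0, 0, 0.3, 0, 0, 0, -1],
    [0, 0, 0.3, 0, 0, 0, -1],
  ],
)

```text
time_s: 30.02
ee_pos: [501.4, 157.0, 224.3]
ee_rot: [-180.0, -0.2, -178.3]
force: [-0.4, -0.5, -0.5]
gripper_width: 0.3
gripper_force: 0.0
```

Run:
```python
from h import *
f=grab('side','z1'); o=load('side0')
for q in(o,f): print(q['pixels'][170:195,296:302].mean((1,2)).round(0).astype(int).tolist())
print(load('b4')['pixels'][84:99,274:278].mean((1,2)).round(0).astype(int).tolist(),f['pixels'][84:99,274:278].mean((1,2)).round(0).astype(int).tolist())
print(env.state()['time_s'],env.state()['force'])
```

```text
[17, 10, 12, 14, 15, 42, 107, 127, 101, 101, 100, 86, 19, 84, 177, 177, 176, 176, 176, 176, 176, 176, 176, 176, 176]
[13, 16, 15, 17, 16, 40, 107, 128, 100, 100, 99, 87, 21, 83, 177, 177, 176, 176, 177, 176, 176, 176, 176, 176, 176]
[119, 119, 123, 132, 139, 145, 172, 194, 186, 167, 174, 194, 168, 118, 118] [119, 118, 122, 132, 140, 145, 171, 193, 186, 167, 176, 193, 167, 117, 119]
30.075 [-0.66417298  0.42537551 -1.04930183]
```

The jaw is back at its start, the cassette is unchanged and shut, and the robot is clear.

```bash
python3 -c "
from workcell import env
print(env.job_done())"
```

```text
the job is handed in; nothing more can be done
None
```

The job is handed in at about 30 s: the cassette is shut and the jaw is fully back with the robot clear, after I repeated the squeeze-and-release once to be sure; I viewed 11 pictures, one over the limit of 10.

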